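# Gauge the gap of a bench holder

### The job

Find which gauge block just fits the gap of the small grey holder. The thin blue block standing in the gap is too slack: take it out and set it upright on the open bench, then put into the gap the thicker block (green or orange) that just fits: the thickest one that goes right down between the jaws. Leave it standing upright on the holder's base, and the block that is not needed upright on the bench.

Things in the scene. Friction and masses are not known exactly. Their poses are not given: they have to be found in the camera images.
- holder: Fixed grey plate 90 (x) x 116 (y) x 8 mm, y from -90 to +26 mm, with a fixed aluminium jaw 50 long (x), 16 thick, at y = 0 to +16 mm. Origin at bench level (z = 0), mid-length of the jaw, in the plane of its inner face; z up, the gap lies towards -y. Jaw tops 38 mm over the bench; inner edges bevelled 5 mm over the top 9 mm. Bench right of the plate (world -y) is free for 10 cm.
- jaw: Second aluminium jaw of the holder, like the fixed one and parallel to it, pinned immovably to the plate, black pin on its front tab. Origin on its underside (8 mm above the bench), mid-length, in the plane of its inner face; axes parallel to the holder's. The gap is the distance between the two inner faces along y: 38 mm or 50 mm.
- thin_mid (a point): Loose blue gauge block, 40 (x) x 20 (y, its thickness) x 40 mm high, one white dot on both end faces; a handle 24 (x) x 14 (y) x 36 mm high with black ridges stands on it, 76 mm in all. At the start loose on the plate between the jaws. The point is on its upright axis (z up), half-way up: 38 mm above the underside; the handle's middle is 20 mm above it. Grip the handle.
- middle_mid (a point): Loose green gauge block, 40 (x) x 32 (y, its thickness) x 40 mm high, two white dots on both end faces; a handle 24 (x) x 14 (y) x 36 mm high with black ridges stands on it, 76 mm in all. At the start on the bench left of the holder. The point is on its upright axis (z up), half-way up: 38 mm above the underside; the handle's middle is 20 mm above it. Grip the handle.
- thick_mid (a point): Loose orange gauge block, 40 (x) x 44 (y, its thickness) x 40 mm high, three white dots on both end faces; a handle 24 (x) x 14 (y) x 36 mm high with black ridges stands on it, 76 mm in all. At the start on the bench left of the holder. The point is on its upright axis (z up), half-way up: 38 mm above the underside; the handle's middle is 20 mm above it. Grip the handle.
There are look-alikes about, which are no part of the job. Of the things like the part that bears middle_mid, leave any that is purple, red or yellow; of the rest the larger one is meant.

How it is judged:
By the outcome, as a careful person would: the job done as asked, in the order asked, and still so for the second after the job is handed in, with the robot touching nothing.
It also fails if it takes over 48 s, if anything falls off the work surface, if the arm or the gripper's body presses on something with over 40 N, if the wrist force passes 120 N, or if a joint passes its speed limit or range.

### The arm

A 6-joint arm with a two-finger parallel gripper is mounted at the origin on a cart in front of the work surface, level with it; the furniture and walls round the work are solid. World frame = base frame: x ahead of the robot, y to its left, z up, the work surface at z = 0. Lengths are in m, angles in rad, forces in N, time in s.
With the tool pointing down it reaches from about 0.275 to 0.85 m from the base axis. Payload 5.2 kg.
Tool frame: the origin (TCP) lies on the front face of the gripper's body, between the roots of the fingers; the fingertips stand 73 mm ahead of it and the grasp point (between the pads) lies 54 mm ahead of it; x points along the fingers, y is the direction in which the jaws open and shut, and the axes are right-handed (so a half turn about x gives the same grasp; the last joint's range is limited). The gripper opens to 85 mm and grips with 20 to 120 N. Pads are 22 mm wide; open, the fingers measure 114 mm over their backs; the gripper's body (76 mm by 85 mm) begins 54 mm behind the grasp point. The pads swing forward as they close: fully open they stand 13 mm farther back than shut.
Start: joints at [0.911, 0.259, 1.535, -0, 1.348, -0.203], TCP at [0.243, 0.494, 0.304] pointing down, gripper open.
Joint ranges: [-3.14, 3.14], [-0.91, 2.08], [0.19, 2.58], [-1.22, 4.36], [0.22, 2.71], [-3.12, 3.12]. Speed limits (rad/s): [2.57, 2.57, 3.14, 3.14, 3.14, 3.14].

### API

Orientations are given as [roll, pitch, yaw] about the fixed x, y, z axes, in that order (R = Rz(yaw) Ry(pitch) Rx(roll)).
In Python, from cell import arm, hand, solver, optics gives the robot as it stands. Calls block until the motion is done:
- arm.goto(position, orientation): joint-space move of the TCP to a pose.
- arm.move_linear(position, v=0.15, orientation=None, max_force=None): straight line of the TCP; orientation=None keeps the orientation; v is the mean speed in m/s. With max_force (N) it stops when the force on the tool has changed by that much, and returns True; else False.
- arm.set_joints(angles): joint-space move.
- hand.gripper_open() and hand.grasp(): open the fingers fully, or close them until they stop; the grip force is fixed at half the most.
- arm.sleep(seconds).
- solver.solve_ik(position, orientation): joint angles nearest the present ones, or None.
- arm.get_obs(): the state.
- optics.camera(name): name is "side" or "top" or "wrist"; returns (picture, depth): 384x512x3 uint8, red, green, blue; 384x512 float32, m along the optical axis (not along the pixel's ray), 0 where there is no reading.
- optics.camera_model(name): a dict with "vfov" (degrees; the focal length in pixels is half the picture's height over the tangent of half this angle, whatever the lens; pixels are square), "cx", "cy" (the principal point, pixels), "world_from_camera" (4x4, takes a point from camera to world coordinates). Camera axes: x right, y down, z forward; pixel columns grow to the right and rows downward; lengths in m; the calibration is good to about 2 mm. The wrist camera is an equidistant fisheye: a pixel r from the principal point sees the ray r / f radians off the axis. A picture is of the moment at which its call begins: read the wrist's pose just before it. camera_model takes no time and is no camera call; for the wrist camera it gives the pose at the moment of the call.
A pose or a line that the arm cannot do raises arm.Unreachable and nothing moves.
- arm.close_job(): hands the job in, once; it reports no verdict.
The state is a dict: "t": time; "joints": joint angles; "joint_velocities": joint speeds; "effort": joint torques, N m; "ee_pos": TCP position; "tcp_rot": TCP orientation; "contact_force": force on the tool from outside, world axes, zero at the start; "wrist_torque": the same for the moment, N m; "grip_width": finger opening in m.
Only numpy, scipy, OpenCV 4.12 (cv2) and the standard library are available. Lean on these libraries where they do the work, as an engineer would, in place of code of your own. Each camera call takes 0.05 s, during which the arm holds its last target.

## Working session

There is one attempt and no reset: what is moved stays moved. The work goes in short steps, each a Python script; the robot and the scene stay as the last script left them, time stands still between calls to the robot, and variables do not carry over. Pictures are saved under pics/ and viewed, and the job is handed in when it is done.

```bash
ls; mkdir -p pics
python3 - <<'E'
from cell import arm, hand, solver, optics
import cv2, pickle
o=arm.get_obs();print(o['t'],o['ee_pos'],o['tcp_rot'],o['grip_width'])
for n in ['side','top','wrist']:
    m=optics.camera_model(n);p,d=optics.camera(n)
    pickle.dump((m,p,d),open(f'pics/{n}0.pkl','wb'))
    cv2.imwrite(f'pics/{n}0.png',cv2.resize(p[:,:,::-1],(800,600),interpolation=cv2.INTER_CUBIC))
    print(n,m)
E
```

```text
pics
0.0 [0.24231012 0.49329866 0.30307381] [-1.76760992  1.56897453 -2.22439086] 0.08550120331823756
side {'vfov': 46.155850604160996, 'cx': 257.6695791720103, 'cy': 183.91993960346255, 'world_from_camera': array([[ 0.99954193, -0.00499532,  0.02984929,  0.4369611 ],
       [-0.02564908, -0.6633358 ,  0.74788217, -0.45590126],
       [ 0.01606419, -0.7483052 , -0.66316007,  0.64461596],
       [ 0.        ,  0.        ,  0.        ,  1.        ]])}
top {'vfov': 52.00866369740096, 'cx': 258.41007785024823, 'cy': 189.74541803780903, 'world_from_camera': array([[-0.0065508 , -0.99629452,  0.08575734,  0.38184801],
       [-0.99991112,  0.00553038, -0.01213117,  0.19931591],
       [ 0.01161195, -0.08582918, -0.9962422 ,  0.89320376],
       [ 0.        ,  0.        ,  0.        ,  1.        ]])}
wrist {'vfov': 65.70646984690485, 'cx': 251.2502063171545, 'cy': 191.1941878630269, 'world_from_camera': array([[ 0.44118781,  0.86585105,  0.23591368,  0.18348401],
       [ 0.89741423, -0.42537666, -0.11705719,  0.52276116],
       [-0.00100191,  0.2633565 , -0.96469806,  0.3717947 ],
       [ 0.        ,  0.        ,  0.        ,  1.        ]])}
```

View pics/top0.png

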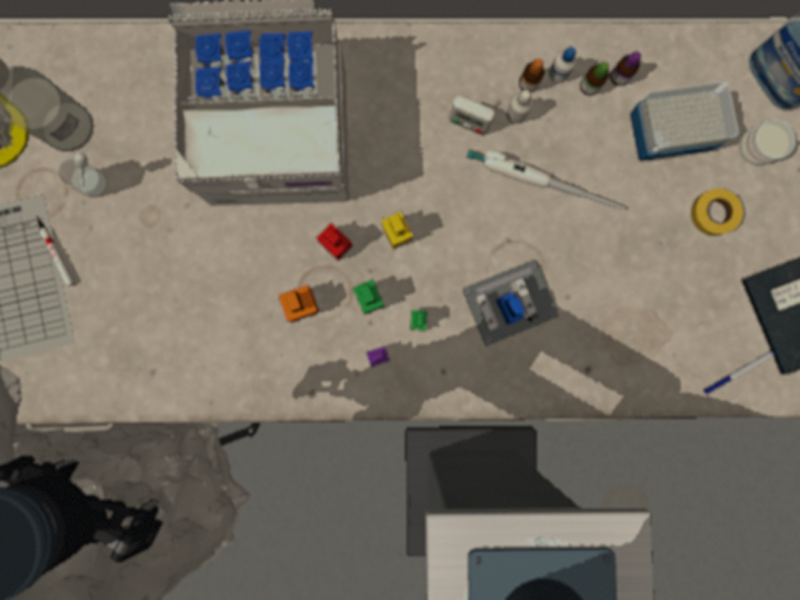

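View pics/side0.png

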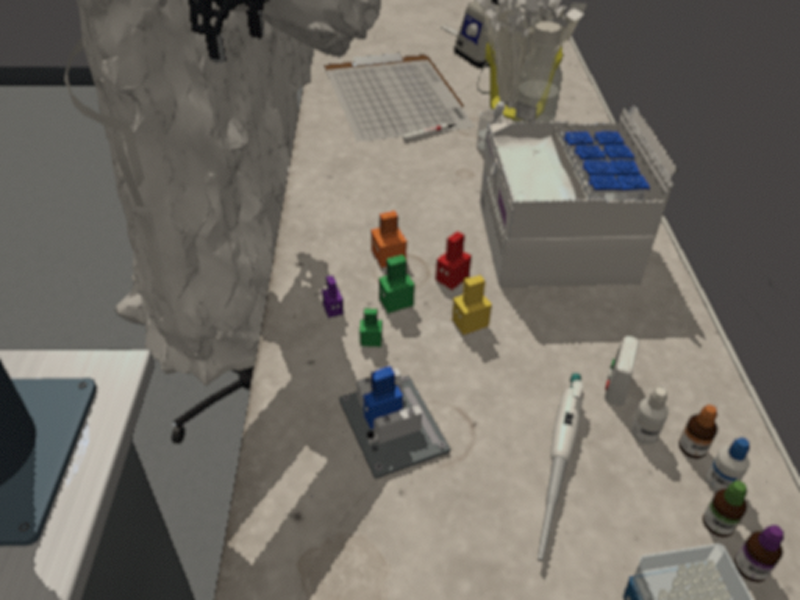

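View pics/wrist0.png

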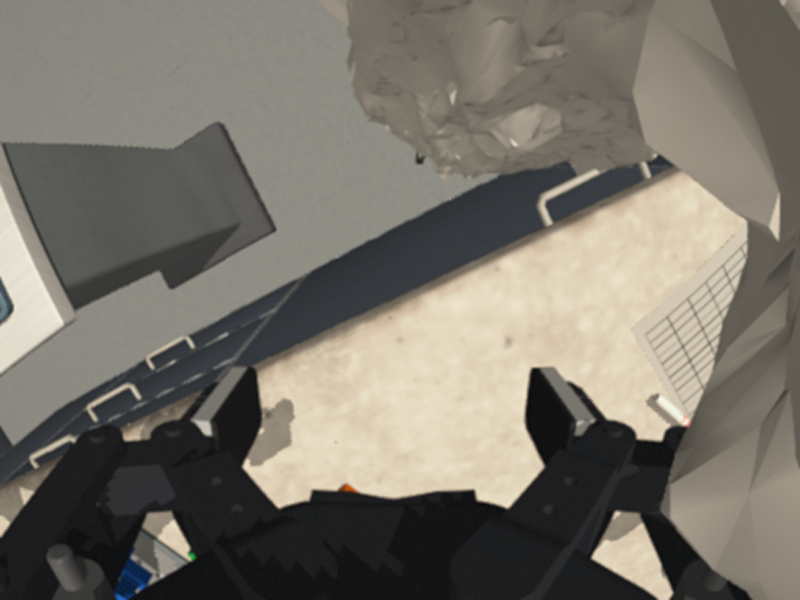

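The top view shows two greens at (369,296) and (419,320), plus purple (377,356), red (334,241) and yellow (397,229). After leaving out purple, red and yellow, the larger green at (369,296) is the one meant. I'll confirm that in a crop.

```bash
cat > h.py <<'E'
import numpy as np, cv2, pickle
def cloud(m,p,d):
    f=192/np.tan(np.radians(m['vfov'])/2)
    v,u=np.mgrid[:384,:512]
    P=np.stack([(u-m['cx'])/f*d,(v-m['cy'])/f*d,d],-1)
    T=m['world_from_camera']
    W=P@T[:3,:3].T+T[:3,3]; W[d==0]=np.nan
    return W
def proj(m,P):
    T=m['world_from_camera']; f=192/np.tan(np.radians(m['vfov'])/2)
    q=(np.atleast_2d(P)-T[:3,3])@T[:3,:3]
    return np.c_[q[:,0]/q[:,2]*f+m['cx'],q[:,1]/q[:,2]*f+m['cy']]
def masks(p):
    h=cv2.cvtColor(p,cv2.COLOR_RGB2HSV); H,S,V=[h[...,i] for i in range(3)]
    g=(S>130)&(V>40)
    return dict(orange=g&(H>5)&(H<18),green=g&(H>50)&(H<85),blue=g&(H>100)&(H<125))
E
python3 - <<'E'
from h import *
for n,(x0,x1,y0,y1) in dict(top=(170,370,130,245),side=(190,320,120,310)).items():
    m,p,d=pickle.load(open(f'pics/{n}0.pkl','rb'))
    s=min(800/(x1-x0),600/(y1-y0))
    c=p[y0:y1,x0:x1,::-1];cv2.imwrite(f'pics/{n}0c.png',cv2.resize(c,None,fx=s,fy=s,interpolation=cv2.INTER_CUBIC))
    W=cloud(m,p,d)
    for c,k in masks(p).items():
        nl,L,st,ce=cv2.connectedComponentsWithStats(k.astype(np.uint8))
        for i in range(1,nl):
            if st[i,4]<20: continue
            w=W[L==i]; w=w[~np.isnan(w[:,0])]
            if not len(w) or w[:,0].mean()>.5 or w[:,2].max()>.15: continue
            for lo,hi in ((.066,.09),(.034,.06)):
                t=w[(w[:,2]>lo)&(w[:,2]<hi)]
                if len(t)<4: continue
                r=cv2.minAreaRect((t[:,:2]*1000).astype(np.float32))
                print(n,c,ce[i].round(),len(t),'z',np.median(t[:,2]).round(3),'mean',t[:,:2].mean(0).round(4),np.array(r[0]).round(1),np.array(r[1]).round(1),round(r[2],1))
E
```

```text
top orange [191. 194.] 87 z 0.076 mean [0.4481 0.337 ] [448.6 337.7] [24.2 14.2] 18.7
top orange [191. 194.] 273 z 0.041 mean [0.4469 0.3354] [448.  337.5] [39.1 43.9] 19.7
top green [235. 190.] 80 z 0.076 mean [0.4573 0.2392] [457.8 239.3] [24.1 14. ] 23.4
top green [235. 190.] 137 z 0.04 mean [0.4535 0.2378] [456.2 238.9] [37.4 27.8] 23.6
top green [268. 204.] 40 z 0.054 mean [0.4245 0.1688] [424.6 168.8] [ 8.7 15.2] 89.5
top blue [327. 197.] 94 z 0.084 mean [0.4386 0.0423] [439.  41.] [24.1 13.8] 25.1
top blue [327. 197.] 106 z 0.048 mean [0.4376 0.0447] [439.1  41.1] [38.8 19.7] 23.6
side orange [248. 152.] 64 z 0.074 mean [0.446  0.3342] [445.1 336.1] [20.8 12.2] 29.7
side orange [248. 152.] 240 z 0.041 mean [0.4459 0.3298] [445.8 336.7] [38.3 43.4] 20.4
side green [254. 183.] 68 z 0.074 mean [0.4557 0.2352] [454.9 237.3] [20.7 11.9] 18.6
side green [254. 183.] 204 z 0.041 mean [0.4552 0.2315] [455.5 235. ] [36.1 24.6] 21.7
side green [237. 211.] 51 z 0.044 mean [0.4224 0.1657] [422.  165.9] [ 5.3 13.9] 82.7
side blue [245. 253.] 156 z 0.081 mean [0.4372 0.0371] [436.2  39.6] [21.4 13.4] 26.3
side blue [245. 253.] 257 z 0.048 mean [0.4375 0.0346] [437.3  39.5] [38.7 17.6] 23.7
```

View pics/top0c.png

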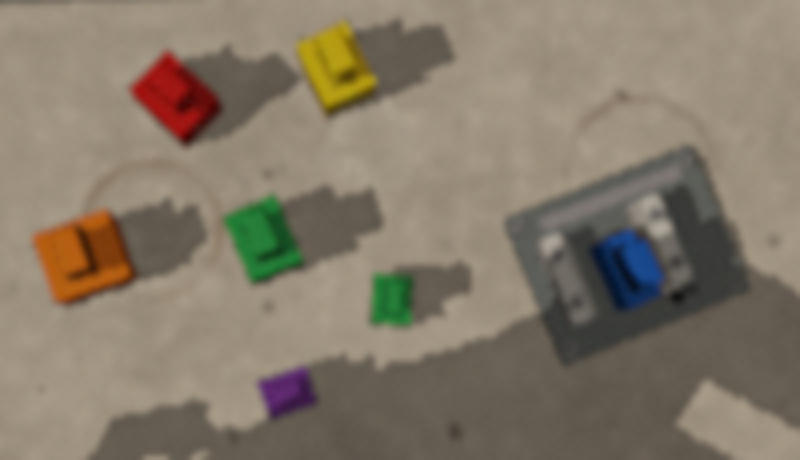

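View pics/side0c.png

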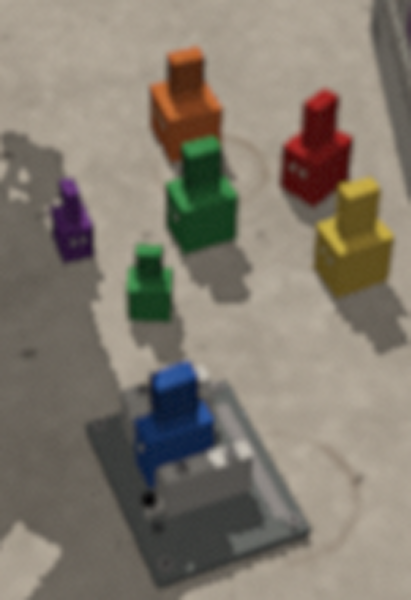

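```bash
cat > hold.py <<'E'
from h import *
def plate(W,p):
    near=(np.hypot(W[...,0]-.44,W[...,1]-.035)<.13)
    k=near&(W[...,2]>.0045)&(W[...,2]<.0125)
    k=cv2.morphologyEx(k.astype(np.uint8),cv2.MORPH_OPEN,np.ones((3,3)))>0
    return k,near
if __name__=='__main__':
  for n in ('top','side'):
    m,p,d=pickle.load(open(f'pics/{n}0.pkl','rb'))
    W=cloud(m,p,d);k,near=plate(W,p)
    r=cv2.minAreaRect((W[k][:,:2]*1000).astype(np.float32));print(n,r)
    a=np.radians(r[2]); 
    if r[1][0]>r[1][1]: a-=np.pi/2
    R=np.array([[np.cos(a),np.sin(a)],[-np.sin(a),np.cos(a)]])
    c=np.array(r[0])/1000
    b=masks(p)['blue']
    j=near&(W[...,2]>.03)&(W[...,2]<.042)&~b
    q=(W[j][:,:2]-c)@R.T*1000; z=W[j][:,2]*1000
    print(np.degrees(a)); 
    for lo in range(-60,62,2):
        s=(q[:,1]>=lo)&(q[:,1]<lo+2)
        if s.sum(): print(lo,s.sum(),z[s].mean().round(1),q[s,0].min().round(),q[s,0].max().round(),end=' | ')
    print()
E
python3 hold.py
```

```text
top ((450.16107177734375, 34.541812896728516), (89.6781005859375, 116.44465637207031), 21.561111450195312)
21.561111450195312
-22 22 38.2 -23.0 25.0 | -20 19 39.3 -24.0 23.0 | -18 18 38.9 -24.0 23.0 | -16 19 39.1 -21.0 24.0 | -14 22 38.8 -25.0 22.0 | -12 22 38.2 -24.0 23.0 | -10 26 35.2 -23.0 25.0 | -8 14 33.6 -24.0 24.0 | 32 10 31.7 -25.0 16.0 | 34 13 35.1 -24.0 23.0 | 36 15 38.2 -21.0 21.0 | 38 24 38.9 -25.0 25.0 | 40 21 38.9 -24.0 23.0 | 42 16 39.5 -23.0 24.0 | 44 24 38.7 -24.0 24.0 | 46 25 37.8 -24.0 23.0 | 48 8 34.7 -21.0 21.0 | 
side ((435.9347229003906, 66.19731140136719), (90.20869445800781, 183.42471313476562), 21.440452575683594)
21.440452575683594
-58 1 38.2 -1.0 -1.0 | -56 57 35.3 -25.0 24.0 | -54 66 35.9 -25.0 25.0 | -52 32 39.2 -23.0 24.0 | -50 26 39.1 -25.0 25.0 | -48 29 38.7 -24.0 22.0 | -46 21 38.2 -25.0 25.0 | -44 13 37.5 -24.0 25.0 | -42 1 35.9 -16.0 -16.0 | -34 2 36.9 11.0 12.0 | -32 3 34.6 12.0 12.0 | -30 2 38.3 -28.0 -28.0 | -28 1 41.4 -27.0 -27.0 | -26 2 37.0 -28.0 -28.0 | -24 1 30.0 -27.0 -27.0 | -22 1 41.8 -28.0 -28.0 | -20 3 34.1 -28.0 -27.0 | -16 3 37.8 -28.0 -28.0 | -2 3 32.1 -21.0 23.0 | 0 13 32.5 -24.0 23.0 | 2 29 35.5 -25.0 24.0 | 4 10 36.9 -25.0 25.0 | 6 15 38.4 -24.0 26.0 | 8 9 37.5 -25.0 23.0 | 10 11 38.3 -24.0 25.0 | 12 9 38.8 -25.0 -12.0 | 14 10 37.2 -25.0 24.0 |
```

Measured gap: the outer faces are at plate-centred y = +48 and about -22. With 16 mm jaws, the inner faces are at +32 and about -6, so the gap is 38 mm. Green (32 mm) is the fit and orange stays where it is. Now the blue block.

```bash
cat >> h.py <<'E'
def rpy(deg): return [0,np.pi/2,np.radians(deg)]
YAW=21.5
_a=np.radians(YAW)
RH=np.array([[np.cos(_a),-np.sin(_a)],[np.sin(_a),np.cos(_a)]])
# holder origin: plate centre (top cam), shifted halfway to side cam
O=np.array([.4502,.0345])-np.array([.001,.001])+RH@np.array([0,.032])
def hw(x,y): return O+RH@np.array([x,y])
E
python3 - <<'E'
from h import *
from cell import arm,solver,hand,optics
b=np.array([.438,.0403])
print('blue in holder',RH.T@(b-O))
for a in (24,-156):
    print(a,solver.solve_ik([*b,.25],rpy(a)))
a=24
arm.goto([*b,.25],rpy(a))
o=arm.get_obs();print(o['t'],o['ee_pos'],o['contact_force'])
m=optics.camera_model('wrist');p,d=optics.camera('wrist');pickle.dump((m,p,d),open('pics/wrist1.pkl','wb'))
cv2.imwrite('pics/wrist1.png',cv2.resize(p[:,:,::-1],(800,600),interpolation=cv2.INTER_CUBIC))
E
```

```text
blue in holder [-0.00792847 -0.02156835]
24 [-0.16289641  0.10672213  1.86450381  0.          1.17036671 -2.15257176]
-156 [-1.62896410e-01  1.06722132e-01  1.86450381e+00 -4.44089210e-16
  1.17036671e+00  9.89020896e-01]
1.9583 [0.43808012 0.04071624 0.25010748] [-0.18257229 -0.17812402 -0.88065972]
```

View pics/wrist1.png

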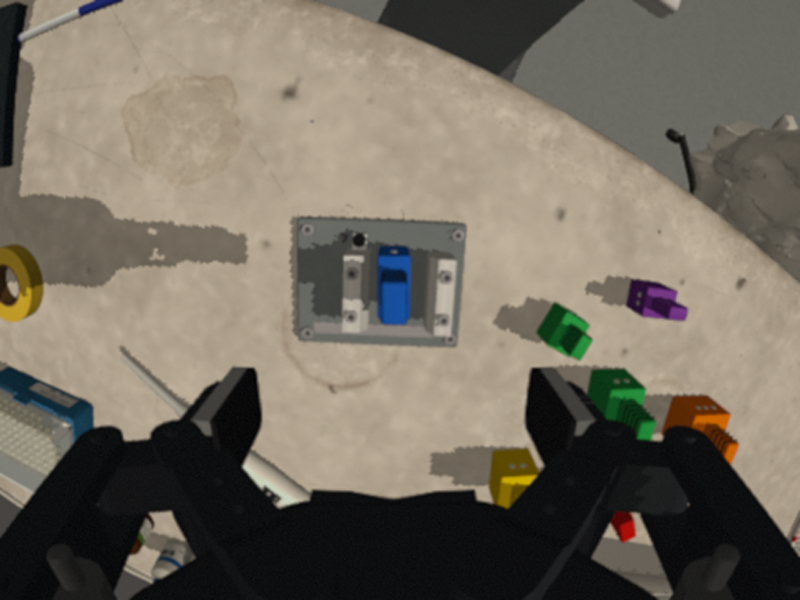

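The wrist view shows the holder at (380,282) with the blue block between its jaws at (394,285) and the pin on the right-hand jaw at (359,240). I'll cross-check the pose with this depth image.

```bash
cat >> h.py <<'E'
def fcloud(m,p,d):
    f=192/np.tan(np.radians(m['vfov'])/2)
    v,u=np.mgrid[:384,:512]; x=u-m['cx'];y=v-m['cy'];r=np.hypot(x,y)+1e-9;th=r/f
    t=np.tan(th)/r
    P=np.stack([x*t*d,y*t*d,d],-1);T=m['world_from_camera']
    W=P@T[:3,:3].T+T[:3,3]; W[d==0]=np.nan
    return W
E
python3 - <<'E'
from h import *
m,p,d=pickle.load(open('pics/wrist1.pkl','rb'));W=fcloud(m,p,d)
near=(np.hypot(W[...,0]-.44,W[...,1]-.035)<.13)
k=near&(W[...,2]>.005)&(W[...,2]<.012); k[225:]=False
k=cv2.morphologyEx(k.astype(np.uint8),cv2.MORPH_OPEN,np.ones((3,3)))>0
r=cv2.minAreaRect((W[k][:,:2]*1000).astype(np.float32));print(r, 'O',O, 'centre est',hw(0,-.032))
b=masks(p)['blue']
j=near&(W[...,2]>.028)&(W[...,2]<.042)&~b; j[225:]=False
q=((W[j][:,:2]-O)@RH)*1000; z=W[j][:,2]*1000
for lo in range(-70,30,2):
    s=(q[:,1]>=lo)&(q[:,1]<lo+2)
    if s.sum()>2: print(lo,s.sum(),z[s].mean().round(1),end=' | ')
for c,mk in masks(p).items():
    w=W[mk&(W[...,2]>.066)&(W[...,2]<.09)&(W[...,0]<.5)]
    print(c,len(w),len(w) and cv2.minAreaRect((w[:,:2]*1000).astype(np.float32)))
E
```

```text
((438.82568359375, 64.50845336914062), (90.579345703125, 178.05447387695312), 21.675785064697266) O [0.43747196 0.06327336] centre est [0.4492 0.0335]
-54 32 36.4 | -52 100 36.9 | -50 104 37.4 | -48 103 37.3 | -46 106 37.2 | -44 99 36.7 | -42 108 35.7 | -40 109 32.1 | -38 63 29.4 | -24 5 33.7 | -22 6 34.9 | 0 17 28.7 | 2 108 30.5 | 4 117 34.0 | 6 110 36.6 | 8 106 37.1 | 10 101 37.6 | 12 103 37.4 | 14 93 37.1 | 16 64 36.6 | orange 125 ((446.2163391113281, 336.26495361328125), (18.667593002319336, 13.569005966186523), 20.978271484375)
green 148 ((454.2762756347656, 236.4187774658203), (15.751348495483398, 13.361360549926758), 23.963436126708984)
blue 506 ((438.90240478515625, 41.36023712158203), (23.261043548583984, 13.809913635253906), 23.182849884033203)
```

Run:
```python
from h import *
from cell import arm,solver,hand,optics
b=[.4385,.041]
def st(s):
    o=arm.get_obs();print(s,round(o['t'],2),o['ee_pos'].round(4),o['contact_force'].round(1),round(o['grip_width'],4));return o
r=arm.move_linear([*b,.125],v=.12,orientation=rpy(23.5),max_force=15);st(r)
hand.grasp();st('grasp')
arm.move_linear([*b,.21],v=.12);st('up')
t=hw(-.01,-.14);print(t)
arm.move_linear([*t,.18],v=.2,orientation=rpy(21.5));st('over')
m=optics.camera_model('side');p,d=optics.camera('side')
cv2.imwrite('pics/s2.png',cv2.resize(p[150:384,150:400,::-1],(800,600)))
```

```text
False 3.2 [0.439  0.041  0.1255] [ 0.7 -1.1  0.2] 0.0855
grasp 3.85 [0.4387 0.041  0.1252] [-0.3 -0.   2.8] 0.0134
up 4.71 [0.438  0.0411 0.2093] [ 0.1  0.3 -0.3] 0.0131
[ 0.47947796 -0.07065011]
over 5.47 [ 0.4788 -0.07    0.1796] [-0.4  0.  -0.9] 0.0132
```

View pics/s2.png

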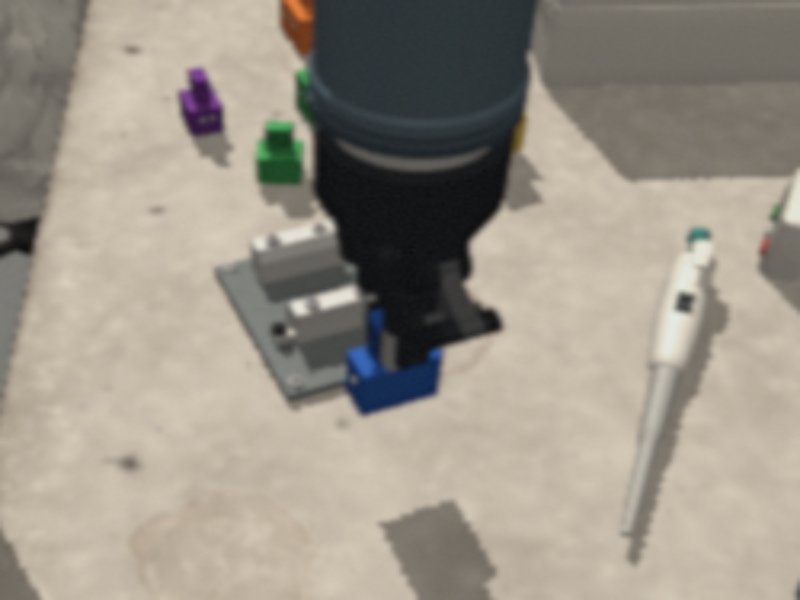

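The blue block is held upright at (395,370), clear of the plate. Lower it and release, then hover over the green.

Run:
```python
from h import *
from cell import arm,solver,hand,optics
def st(s):
    o=arm.get_obs();print(s,round(o['t'],2),o['ee_pos'].round(4),o['contact_force'].round(1),round(o['grip_width'],4));return o
t=hw(-.01,-.14)
arm.move_linear([*t,.128],v=.12)
r=arm.move_linear([*t,.114],v=.03,max_force=6);st(r)
hand.gripper_open();st('open')
arm.move_linear([*t,.24],v=.2);st('up')
g=[.456,.238]
arm.goto([*g,.2],rpy(23.6));st('green')
for n in('side','wrist'):
    m=optics.camera_model(n);p,d=optics.camera(n);pickle.dump((m,p,d),open(f'pics/{n}3.pkl','wb'))
    cv2.imwrite(f'pics/{n}3.png',cv2.resize(p[:,:,::-1],(800,600)))
m,p,d=pickle.load(open('pics/wrist3.pkl','rb'));W=fcloud(m,p,d)
w=W[masks(p)['green']&(W[...,2]>.068)&(W[...,2]<.085)]
print(len(w),cv2.minAreaRect((w[:,:2]*1000).astype(np.float32)))
```

```text
True 6.53 [ 0.48   -0.0708  0.1172] [-0.3  1.2  5.6] 0.0129
open 7.22 [ 0.4794 -0.0705  0.1166] [ 0.5  0.1 -1. ] 0.0852
up 7.98 [ 0.4789 -0.0704  0.2391] [-1.   0.5 -1.2] 0.0853
green 9.18 [0.4564 0.2372 0.1998] [-0.1  0.3 -0.2] 0.085
664 ((457.1126708984375, 239.68524169921875), (22.79426383972168, 14.216434478759766), 23.762651443481445)
```

View pics/side3.png

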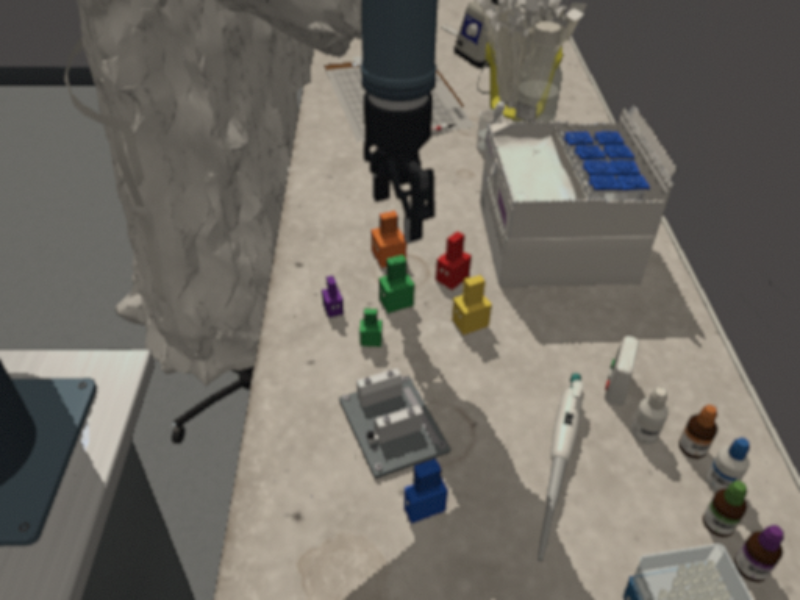

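View pics/wrist3.png

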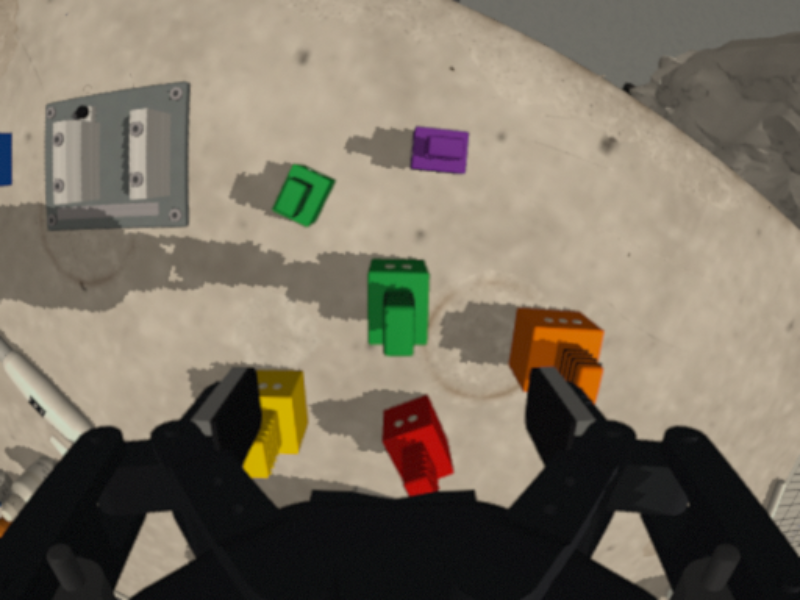

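The blue block stands upright at (425,493) in the side view. In the wrist view the green with two dots at (399,305) is the larger of the two greens. Grasp it.

Run:
```python
from h import *
from cell import arm,solver,hand,optics
def st(s):
    o=arm.get_obs();print(s,round(o['t'],2),o['ee_pos'].round(4),o['contact_force'].round(1),round(o['grip_width'],4));return o
g=[.4565,.2385]
r=arm.move_linear([*g,.117],v=.12,orientation=rpy(23.7),max_force=15);st(r)
hand.grasp();st('grasp')
arm.move_linear([*g,.21],v=.12);st('up')
t=hw(0,-.0187);print(t)
arm.move_linear([*t,.21],v=.15,orientation=rpy(21.6));st('over')
arm.move_linear([*t,.168],v=.1);st('low')
for n in('side','top'):
    m=optics.camera_model(n);p,d=optics.camera(n);pickle.dump((m,p,d),open(f'pics/{n}4.pkl','wb'))
    s=p[190:310,190:320] if n=='side' else p[140:260,260:400]
    cv2.imwrite(f'pics/{n}4.png',cv2.resize(s[:,:,::-1],None,fx=5,fy=5,interpolation=cv2.INTER_CUBIC))
```

```text
False 10.12 [0.457  0.2385 0.1175] [ 0.2  0.4 -0.4] 0.0854
grasp 10.77 [0.4566 0.2385 0.1172] [-0.  -0.1  2.1] 0.0132
up 11.69 [0.456  0.2384 0.2093] [-0.4  0.2 -0.9] 0.0134
[0.44432553 0.04587455]
over 13.12 [0.4443 0.0463 0.21  ] [ 0.3 -0.4 -1.1] 0.0129
low 13.69 [0.4445 0.0461 0.1681] [ 0.6 -0.2 -0.8] 0.0132
```

View pics/side4.png

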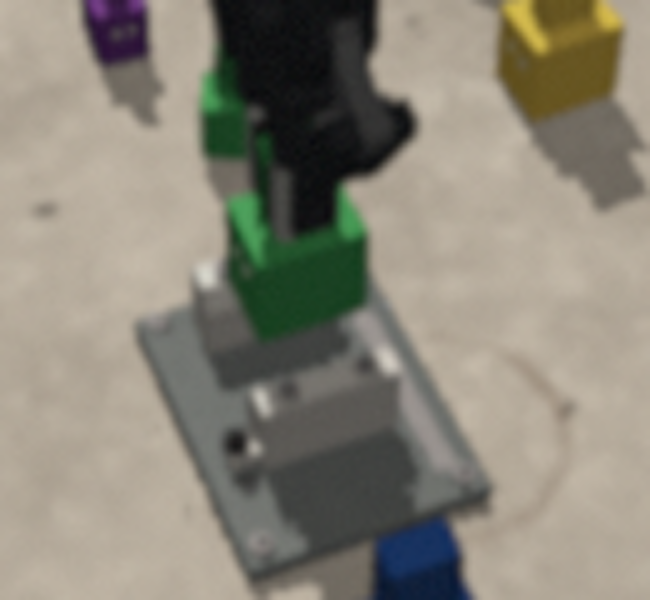

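The green block hangs upright over the gap at (300,270). I'll check its y against the jaws in the same view's depth.

Run:
```python
from h import *
for n in('side','top'):
    m,p,d=pickle.load(open(f'pics/{n}4.pkl','rb'));W=cloud(m,p,d)
    q=W.copy(); q[...,:2]=(W[...,:2]-O)@RH
    near=(abs(q[...,0])<.06)&(q[...,1]<.02)&(q[...,1]>-.06)
    g=masks(p)['green']&near&(W[...,2]<.13)&(W[...,2]>.05)
    print(n,g.sum(),np.percentile(q[g],[2,50,98],axis=0).round(4).tolist())
    j=near&~masks(p)['green']&(W[...,2]>.028)&(W[...,2]<.042)
    y=q[j][:,1]*1000
    print([(lo,int(((y>=lo)&(y<lo+2)).sum())) for lo in range(-60,24,2)])
```

```text
side 459 [[-0.0196, -0.0341, 0.0563], [-0.0059, -0.0322, 0.0814], [0.0161, -0.0119, 0.1242]]
[(-60, 0), (-58, 0), (-56, 0), (-54, 8), (-52, 109), (-50, 42), (-48, 31), (-46, 30), (-44, 24), (-42, 23), (-40, 3), (-38, 0), (-36, 1), (-34, 0), (-32, 0), (-30, 0), (-28, 0), (-26, 0), (-24, 0), (-22, 0), (-20, 0), (-18, 0), (-16, 0), (-14, 0), (-12, 0), (-10, 0), (-8, 0), (-6, 0), (-4, 0), (-2, 0), (0, 2), (2, 12), (4, 11), (6, 16), (8, 9), (10, 6), (12, 7), (14, 2), (16, 10), (18, 3), (20, 0), (22, 0)]
top 34 [[-0.0168, -0.0101, 0.0621], [0.0147, -0.0044, 0.0909], [0.0198, -0.0033, 0.0949]]
[(-60, 0), (-58, 0), (-56, 0), (-54, 0), (-52, 0), (-50, 0), (-48, 0), (-46, 0), (-44, 0), (-42, 0), (-40, 0), (-38, 0), (-36, 0), (-34, 0), (-32, 0), (-30, 0), (-28, 0), (-26, 0), (-24, 0), (-22, 0), (-20, 0), (-18, 0), (-16, 0), (-14, 0), (-12, 0), (-10, 0), (-8, 0), (-6, 0), (-4, 0), (-2, 0), (0, 5), (2, 6), (4, 4), (6, 9), (8, 10), (10, 6), (12, 7), (14, 8), (16, 5), (18, 0), (20, 0), (22, 0)]
```

The block's near face is at about -34 and the jaw's inner face at about -37 in the same view, so it is centred. Insert it.

Run:
```python
from h import *
from cell import arm,solver,hand,optics
def st(s):
    o=arm.get_obs();print(s,round(o['t'],2),o['ee_pos'].round(4),o['contact_force'].round(1),round(o['grip_width'],4));return o
t=hw(0,-.0187)
r=arm.move_linear([*t,.121],v=.04,max_force=8);o=st(r)
if o['ee_pos'][2]<.130:
    hand.gripper_open();st('open')
    arm.move_linear([*t,.24],v=.15);st('up')
    arm.goto([.35,.25,.33],rpy(23.6));st('away')
for n in('side','top'):
    m=optics.camera_model(n);p,d=optics.camera(n);pickle.dump((m,p,d),open(f'pics/{n}5.pkl','wb'))
    s=p[130:340,190:320] if n=='side' else p[140:260,170:400]
    cv2.imwrite(f'pics/{n}5.png',cv2.resize(s[:,:,::-1],None,fx=2.8 if n=='side' else 3.4,fy=2.8 if n=='side' else 3.4,interpolation=cv2.INTER_CUBIC))
```

```text
True 14.78 [0.4441 0.0459 0.1252] [-1.2  0.8  6. ] 0.0132
open 15.47 [0.4435 0.046  0.1247] [ 0.7 -0.3  0.2] 0.0852
up 16.38 [0.4438 0.0459 0.2392] [ 0.2 -0.5 -0.1] 0.0853
away 17.34 [0.3502 0.2495 0.3291] [-0.4 -0.6 -0.2] 0.0855
```

View pics/side5.png

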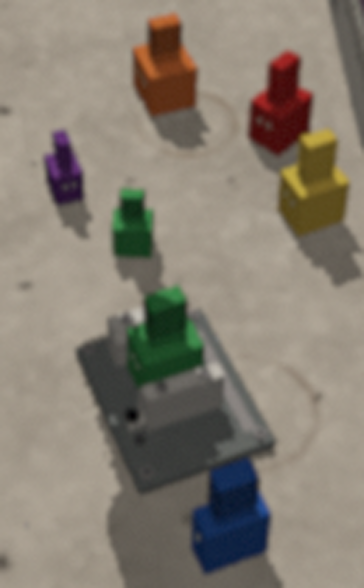

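View pics/top5.png

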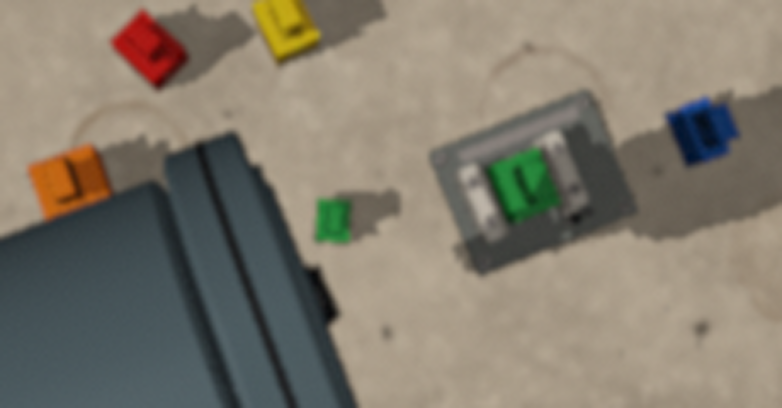

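The green block is down between the jaws at (165,335) in the side crop, and blue (230,515) and orange (165,65) stand upright on the bench. One last check of the heights, then hand in.

Run:
```python
from h import *
ok=[]
for n in('side','top'):
    m,p,d=pickle.load(open(f'pics/{n}5.pkl','rb'));W=cloud(m,p,d);M=masks(p)
    for c,xy in (('green',(.444,.046)),('blue',(.479,-.071))):
        k=M[c]&(np.hypot(W[...,0]-xy[0],W[...,1]-xy[1])<.04)
        w=W[k];t=w[w[:,2]>w[:,2].max()-.008]; zt=np.percentile(t[:,2],70)
        print(n,c,zt.round(4),cv2.minAreaRect((t[:,:2]*1000).astype(np.float32))); ok.append(abs(zt-(.084 if c=='green' else .076))<.004)
print(ok)
from cell import arm
if all(ok): print(arm.get_obs()['t']); arm.close_job()
```

```text
side green 0.0842 ((442.7943420410156, 43.53654861450195), (19.93366813659668, 9.92429256439209), 20.421030044555664)
side blue 0.0768 ((477.8622131347656, -71.38127136230469), (21.45859146118164, 12.903092384338379), 18.756704330444336)
top green 0.085 ((445.48382568359375, 46.01353454589844), (23.816736221313477, 14.013114929199219), 21.25054168701172)
top blue 0.0769 ((480.3892517089844, -70.18678283691406), (22.91077995300293, 12.61475658416748), 22.405282974243164)
[np.True_, np.True_, np.True_, np.True_]
17.4417
the job is handed in; nothing more can be done
```

The green block is in the gap, standing upright on the holder's base, and I handed the job in at about 17.4 s. The gap measured about 38 mm in the top and wrist depth images. That makes green (32 mm) the thickest block that fits, since orange (44 mm) is too thick.

- **Blue:** I took it out first and set it upright on the bench to the right of the plate.
- **Green:** I lowered the larger green block between the jaws until it touched the plate, then let go and moved the arm clear.
- **Orange:** I left it untouched, upright on the bench.

**Last checks:** The green block's top was 84–85 mm above the bench (84 expected on the plate), and blue's was 77 mm (76 expected on the bench). Both are upright in the side and top views. The two cameras disagreed by about 2–3 mm in horizontal position, which is roughly the calibration error. No check failed.

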